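Hold up the vanity mirror

ROBOT

A 6-joint arm with a two-finger parallel gripper is mounted at the origin on the work surface. World frame = base frame: x ahead of the robot, y to its left, z up, the work surface at z = 0. Lengths are in m, angles in degrees, forces in N, time in s.
With the tool pointing down it reaches from about 0.325 to 0.775 m from the base axis. Payload 5.5 kg.
Tool frame: the origin (TCP) lies at the centre of the arm's flange, where the gripper is bolted on; the fingertips stand 182 mm ahead of it and the grasp point (between the pads) lies 163 mm ahead of it; z points along the fingers, y is the line along which they close (so a half turn about z gives the same grasp; the last joint's range is limited). The gripper opens to 88 mm and grips with 3 to 60 N. Pads are 20 mm wide; open, the fingers measure 115 mm over their backs; the gripper's body (75 mm by 178 mm) begins 61 mm behind the grasp point.
Start: joints at [72.668, 5.22, 70.514, -0, 104.267, -3.249], TCP at [0.146, 0.582, 0.405] pointing down, gripper open.
Joint ranges: [-164.24, 164.24], [-49.07, 125.15], [9.68, 141.18], [-86.29, 266.29], [3.28, 154.24], [-151.56, 151.56]. Speed limits (degrees/s): [147.25, 147.25, 172.46, 180, 180, 180].

INTERFACE

Orientations are given as [roll, pitch, yaw] about the fixed x, y, z axes, in that order (R = Rz(yaw) Ry(pitch) Rx(roll)).
In Python, from station import r gives the robot as it stands. The module is installed in compiled form; this text tells all that it offers. Calls block until the motion is done:
- r.reach(position, orientation): joint-space move of the TCP to a pose.
- r.servo_line(position, rotation=None, speed=0.15): straight line of the TCP; rotation=None keeps the orientation; speed is the mean speed in m/s.
- r.move_joints(angles): joint-space move.
- r.let_go() and r.grab(squeeze=None): open the fingers fully, or close them until they stop; squeeze is the grip in N (None keeps the last).
- r.wait(seconds).
- r.inverse_kinematics(position, orientation): joint angles nearest the present ones, or None.
- r.sense(): the state.
- r.snapshot(name): name is "scene" or "top"; returns a dict with "frame" (384x512x3 uint8, red, green, blue), "fx", "fy", "cx", "cy" (pixels), "dist_coeffs" ([k1, k2, p1, p2, k3] as OpenCV has them; the pictures are not rectified), "R" (3x3) and "t" (3): a world point X has camera coordinates R X + t. Camera axes: x right, y down, z forward; pixel columns grow to the right and rows downward; lengths in m; the calibration is good to about 2 mm. A picture is of the moment at which its call begins. There is no depth.
A pose or a line that the arm cannot do raises r.IKError and nothing moves.
- r.hand_in(): hands the job in; it is judged then, once.
The state is a dict: "clock": time; "joints": joint angles; "joint_vel": joint speeds; "joint_torque": joint torques, N m; "tcp_pos": TCP position; "orientation": TCP orientation; "contact_force": force on the tool from outside, world axes, zero at the start; "torque": the same for the moment, N m; "opening": finger opening in m; "gripper_force": force on a finger pad.
Only numpy, scipy, OpenCV 4.12 (cv2) and the standard library are available. Lean on these libraries where they do the work, as an engineer would, in place of code of your own. Each camera call takes 0.05 s, during which the arm holds its last target. There are 200 camera calls.

TASK

The lamp head hangs over the bamboo stand: swing the lamp arm well aside, so that no part of the lamp head is above the stand, before you take the mirror. Then draw the green-handled hand mirror up out of the stand and hold it up for someone standing beyond the far side of the table: glass side looking straight across the table away from the robot and tipped back halfway between upright and flat, so that it looks half upward, the whole mirror at least 20 cm above the table and touching nothing but the gripper. Finish while still holding it there, steady; leave the lamp aside and do not disturb the other things.

Things in the scene. Friction and masses are not known exactly. Their poses are not given: they have to be found in the camera images.
- mirror: hand mirror standing head down in the slot of the bamboo stand. Origin: centre of the lower (far from handle) edge of the head; +z runs along the mirror to the handle's end, +x points out of the glass (silver-blue side; the back is green), y lies across. Head 7 mm thick (x), 80 mm wide (y), 70 mm tall (z 0 to 70 mm). Green handle 14 mm (x) by 18 mm (y), from z 69 to 141 mm on the centre line. Mass 90 to 190 g
- holder: bamboo stand fixed to the table; origin under its centre on the table. Foot 70 (x) by 112 (y) by 8 mm; slotted block 29 (x) by 104 (y) mm reaching up to z 48 mm. Slot 11 mm (x) by 86 mm (y), 40 mm deep, floor at z 8 mm; the mirror stands on that floor, parallel to the stand's axes with its glass to the stand's +x, so that its handle spans about z 77 to 149 mm
- lamp: fixed foot and post of the swing-arm lamp; origin under the centre of the foot, on the axis of the vertical hinge. White foot 96 mm wide, 16 mm high; chrome post 18 mm thick; hub 30 mm wide up to z 196 mm. The arm points along the lamp's -x at joint 0
- lamp_arm (a joint): angle of the lamp arm about the upright post, rad, positive counter-clockwise seen from above, range -1.7 to 1.7, may swing either way; it stays where it is left (stiff hinge, about 0.12 N m)
- lamp_knob (a point): grip point of the black upright finger knob on top of the lamp head, 190 mm from the hinge axis, at z 212 mm. Knob 18 mm wide, from z 189 to 235 mm, on the centre of the round white lamp head, 100 mm wide, z 169 to 189 mm. The arm is a 12 mm bar at z 181 mm
- facing (a point): an aiming frame in the air 0.58 m ahead of the robot, 0.27 m above the table (nothing is there), always the same: its x axis points away from the robot and 45 degrees upward, the way the glass is to look; its y axis is level, to the robot's left. Only its directions matter
- bamboo_box: bamboo box with sliding lid, 90 x 160 x 58 mm, on the low frosted glass shelf (120 x 600 mm, top 50 mm above the table) along the far side; origin under its centre
- organiser: white weekly pill organiser, 36 x 154 x 24 mm, on the low frosted glass shelf (120 x 600 mm, top 50 mm above the table) along the far side; origin under its centre
- vial: empty clear glass vial, 24 mm wide, 55 mm tall, on the low frosted glass shelf (120 x 600 mm, top 50 mm above the table) along the far side; origin under its centre
- pill_bottle: amber pill bottle, 42 mm wide, 75 mm tall, on the low frosted glass shelf (120 x 600 mm, top 50 mm above the table) along the far side; origin under its centre
- compact: round closed steel mirror compact, 68 mm wide, 15 mm thick, lying flat at the right of the table (not the mirror to be held up); origin under its centre
- pill_gripper: green silicone pill bottle gripper, about 165 x 65 x 16 mm, lying flat at the left of the table; origin on its underside
There are look-alikes about, which are no part of the job. Leave any yellow look-alike of the holder alone. There is more than one size of the mirror; the one meant has the size given above.

How it is judged:
By the outcome, as a careful person would: the job done as asked, in the order asked, and still so for the second after the job is handed in, while the arm keeps its last pose, push and grip.
It also fails if it takes over 51 s, if anything falls off the work surface, if the arm or the gripper's body presses on something with over 40 N, if the wrist force passes 120 N, or if a joint passes its speed limit or range.

## Working session

There is one attempt and no reset: what is moved stays moved. The work goes in short steps, each a Python script; the robot and the scene stay as the last script left them, time stands still between calls to the robot, and variables do not carry over. Pictures are saved under pics/ and viewed, at most 10 in all, crops included, and the job is handed in when it is done.

```bash
mkdir -p pics; cat > h.py <<'E'
import numpy as np, cv2
from station import r
from scipy.spatial.transform import Rotation as Ro
def snap(n):
    s=r.snapshot(n); s['K']=np.array([[s['fx'],0,s['cx']],[0,s['fy'],s['cy']],[0,0,1.]]); s['D']=np.array(s['dist_coeffs'],float); s['R']=np.array(s['R']);s['t']=np.array(s['t']);return s
def save(s,f,crop=None,k=1):
    im=s['frame'][:,:,::-1]
    if crop: a,b,c,d=crop; im=im[b:d,a:c]
    cv2.imwrite('pics/'+f,cv2.resize(im,None,fx=k,fy=k,interpolation=cv2.INTER_CUBIC))
def atz(s,uv,z):
    p=cv2.undistortPoints(np.array([[uv]],float),s['K'],s['D'])[0,0]
    d=s['R'].T@np.array([p[0],p[1],1]); c=-s['R'].T@s['t']
    return c+d*(z-c[2])/d[2]
def px(s,X): return cv2.projectPoints(np.array(X,float).reshape(-1,3),cv2.Rodrigues(s['R'])[0],s['t'],s['K'],s['D'])[0][:,0]
E
python3 - <<'E'
from h import *
for n in('scene','top'):
    s=snap(n); save(s,n+'0.png',k=1.5); print(n,-s['R'].T@s['t'],s['fx'])
E
```

```text
scene [1.26098891 0.29928135 0.81485256] 366.70900128747815
top [ 0.40437565 -0.01421476  1.69539393] 496.27145964730397
```

View pics/scene0.png

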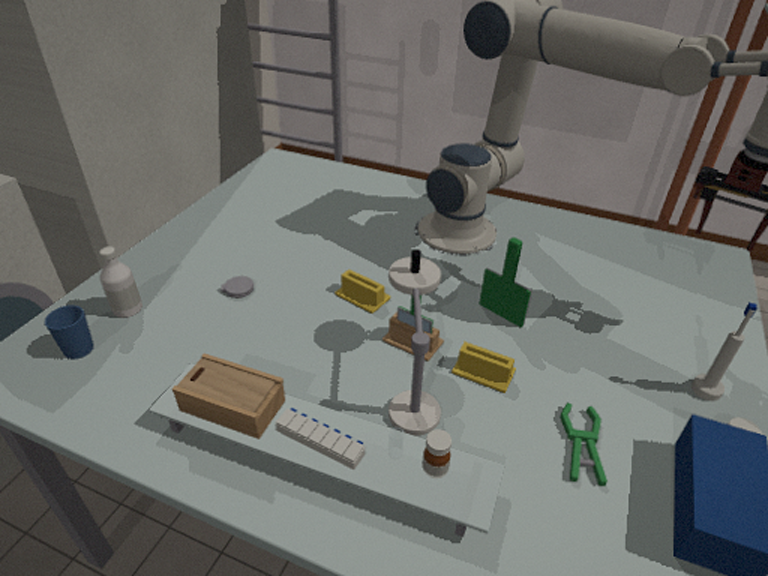

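View pics/top0.png

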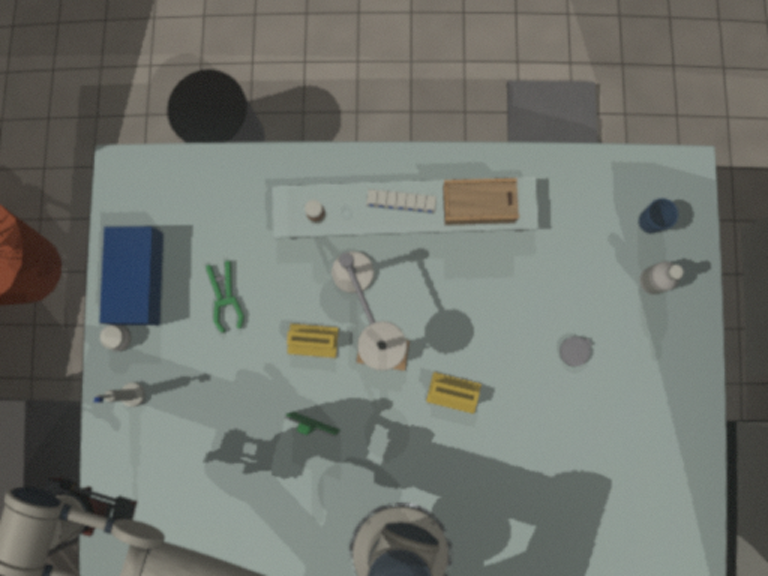

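The scene view shows the tan stand with a small mirror in it at about (415,330), under the lamp head (415,272). The top view has the lamp head at (382,345), the hinge hub at (349,262), and a second green mirror at (313,422). The look-alikes are:
- **Stands:** two yellow ones at scene (362,290) and (485,365).
- **Mirror:** a larger free-standing green one at scene (505,285).
- **Compact:** at scene (238,287).

I choose the mirror in the tan stand and check it in a close crop.

```bash
python3 - <<'E'
from h import *
s=snap('scene'); save(s,'c1.png',(220,150,360,255),k=5.6)
t=snap('top'); save(t,'c2.png',(180,150,320,255),k=5.6)
f=lambda u,v:(u/1.5,v/1.5)
print('knob',atz(t,f(382,345),.235),atz(s,f(416,252),.235)); print('hub',atz(t,f(348,261),.196),atz(s,f(420,340),.196)); print('foot',atz(t,f(353,271),.016))
print('bigmirror',atz(t,f(313,422),.1),atz(s,f(515,240),.14),atz(s,f(505,315),.0))
E
```

```text
knob [0.45850762 0.03604162 0.235     ] [0.46340223 0.03896169 0.235     ]
hub [0.6305843 0.1081545 0.196    ] [0.64096926 0.11396121 0.196     ]
foot [0.63472363 0.11110432 0.016     ]
bigmirror [0.2979855  0.18680491 0.1       ] [0.19590991 0.18181274 0.14      ] [ 2.89816999e-01  2.03213026e-01 -1.11022302e-16]
```

View pics/c1.png

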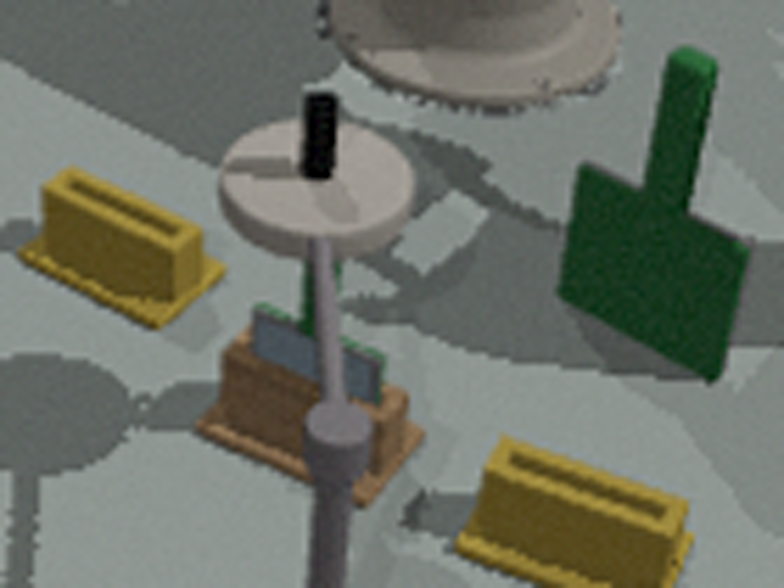

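View pics/c2.png

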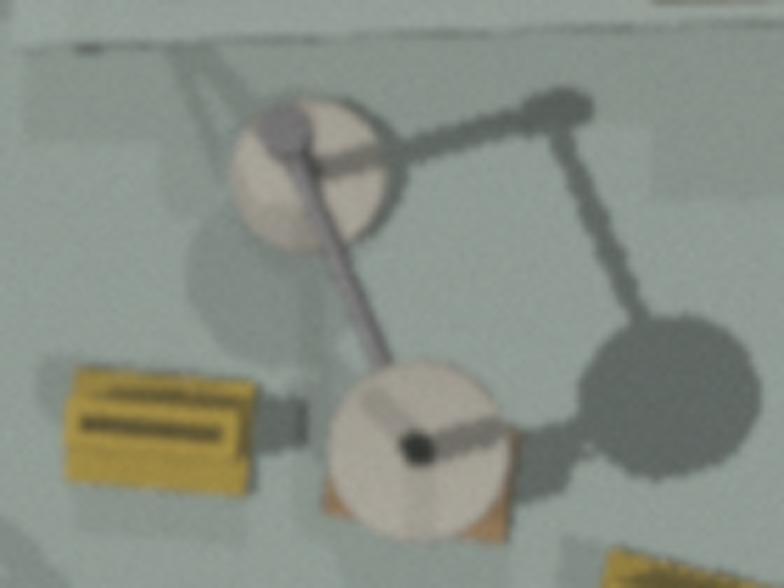

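The crop confirms it: the green-handled small mirror stands in the tan stand with its glass toward +x. Knob to hinge measures about 0.19 m, as specified. Next I straddle the knob with open fingers and swing the lamp arm to the left, checking IK first.

```bash
python3 - <<'E'
from h import *
H=np.array([.634,.110]); rad=.189; zt=.200+.182
def pose(th,z=zt): 
    a=np.radians(th); return [*(H+rad*np.array([np.cos(a),np.sin(a)])),z],[180,0,th-180]
ths=[203,187,171,155,139,123,107]
qs=[r.inverse_kinematics(*pose(t)) for t in ths]
print([None if q is None else np.round(q) for q in qs])
if all(q is not None for q in qs):
    r.reach(*pose(203,.47)); 
    r.servo_line(*pose(203),speed=.15); print(r.sense()['contact_force'],r.sense()['clock'])
    for t in ths[1:]: 
        p=pose(t); r.servo_line(p[0],p[1],speed=.13)
    print(np.round(r.sense()['contact_force'],1),r.sense()['clock'])
    p=pose(107,.46); r.servo_line(*p,speed=.2)
    r.reach([.42,.30,.5],[180,0,-45])
    s=snap('scene');save(s,'s2.png',k=1.5);save(s,'c3.png',(220,150,360,255),k=5.6)
    s=snap('top');save(s,'t2.png',(150,110,350,260),k=4); print(r.sense()['clock'])
E
```

```text
[array([  0., -16.,  93.,  -0., 103.,  67.]), array([  7., -18.,  94.,  -0., 104.,  90.]), array([ 13., -15.,  92.,  -0., 103., 112.]), array([ 18., -10.,  88.,  -0., 102., 133.]), None, None, None]
```

```bash
python3 - <<'E'
from h import *
H=np.array([.634,.110]); rad=.189; zt=.200+.182
def pose(th,z=zt): 
    a=np.radians(th); return [*(H+rad*np.array([np.cos(a),np.sin(a)])),z],[180,0,th]
ths=[203,187,171,155,139,123,107]
qs=[r.inverse_kinematics(*pose(t)) for t in ths]
print([None if q is None else np.round(q) for q in qs])
if all(q is not None for q in qs):
    r.reach(*pose(203,.47)); 
    r.servo_line(*pose(203),speed=.15); print(r.sense()['contact_force'],r.sense()['clock'])
    for t in ths[1:]: 
        p=pose(t); r.servo_line(p[0],p[1],speed=.13)
    print(np.round(r.sense()['contact_force'],1),r.sense()['clock'])
    p=pose(107,.46); r.servo_line(*p,speed=.2)
    r.reach([.42,.30,.5],[180,0,135])
    s=snap('scene');save(s,'s2.png',k=1.5);save(s,'c3.png',(220,150,360,255),k=5.6)
    s=snap('top');save(s,'t2.png',(150,110,350,260),k=4); print(r.sense()['clock'])
E
```

```text
[array([   0.,  -16.,   93.,    0.,  103., -113.]), array([  7., -18.,  94.,   0., 104., -90.]), array([ 13., -15.,  92.,   0., 103., -68.]), array([ 18., -10.,  88.,   0., 102., -47.]), array([ 22.,  -4.,  82.,   0., 102., -27.]), array([ 24.,   4.,  74.,   0., 102.,  -9.]), array([ 24.,  12.,  65.,  -0., 103.,   7.])]
[ 0.49688114  0.04657997 -0.97548042] 3.1917
[ 1.2  0.8 -0.2] 6.5417
7.8833
```

View pics/t2.png

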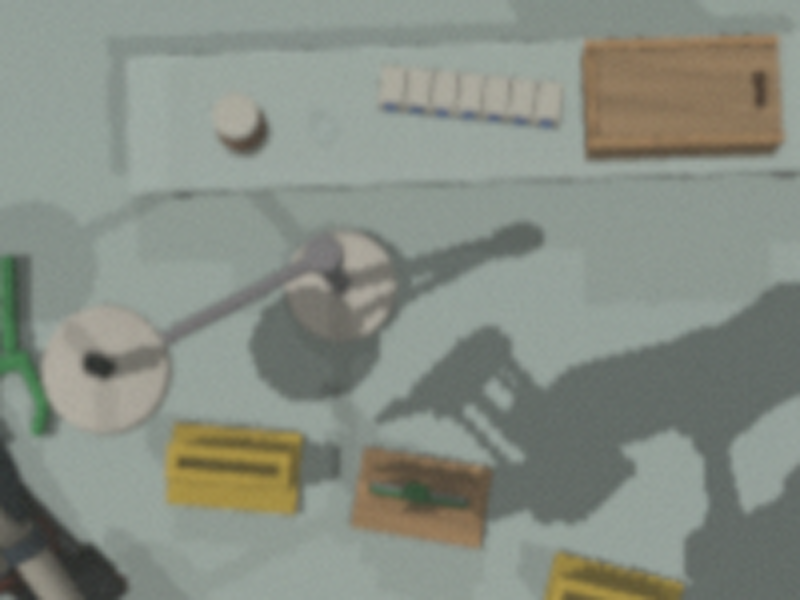

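View pics/c3.png

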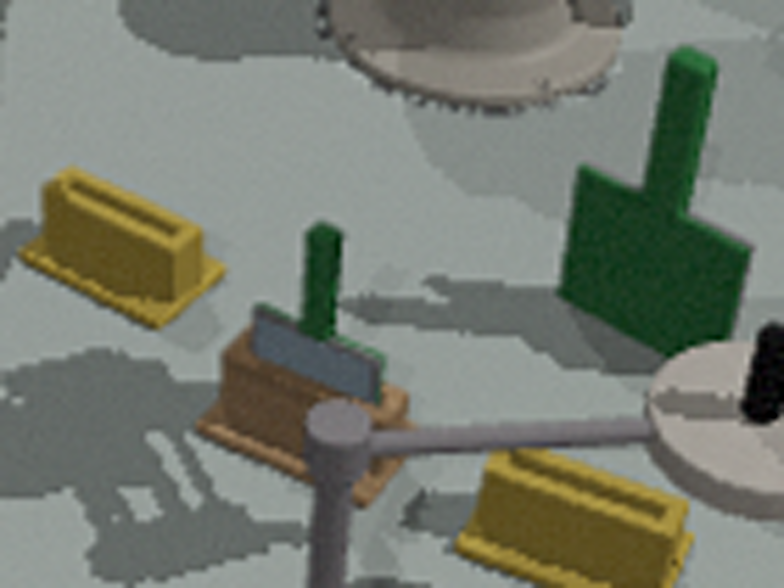

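The top crop shows the lamp head now at crop (105,368), well clear of the stand. The foot corners are at (365,447), (492,465), (482,549) and (350,527), the mirror head's top edge runs (370,489) to (469,503), and the handle end is at (418,492). In the scene crop the handle end is at (324,233). I now compute the stand pose.

```bash
python3 - <<'E'
from h import *
t=snap('top');s=snap('scene')
T=lambda u,v:((u+.5)/4-.5+150,(v+.5)/4-.5+110)
S=lambda u,v:((u+.5)/5.6-.5+220,(v+.5)/5.6-.5+150)
c=np.array([atz(t,T(*p),.008)[:2] for p in[(365,447),(492,465),(482,549),(350,527)]])
print('foot centre',c.mean(0),'sizes',np.linalg.norm(c-np.roll(c,-1,0),axis=1))
d=(c[0]-c[1])+(c[3]-c[2]);print('yaw',np.degrees(np.arctan2(-d[0],d[1])))
a,b=[atz(t,T(*p),.078)[:2] for p in[(370,489),(469,503)]]
print('head',(a+b)/2,np.linalg.norm(a-b),np.degrees(np.arctan2(-(a-b)[0],(a-b)[1])))
a,b=[atz(s,S(*p),.078)[:2] for p in[(384,356),(256,306)]]
print('headscene',(a+b)/2,np.linalg.norm(a-b),np.degrees(np.arctan2(-(a-b)[0],(a-b)[1])))
print('handle',atz(t,T(418,492),.149),atz(s,S(324,233),.149))
c=[atz(s,S(*p),.008)[:2] for p in[(196,426),(362,505)]];print('scene front foot edge',c,np.linalg.norm(c[0]-c[1]))
g=c[1]-c[0];print(np.degrees(np.arctan2(-g[0],g[1])))
E
```

```text
foot centre [0.4538136 0.0420435] sizes [0.1091932  0.07168905 0.11355217 0.06914527]
yaw -8.394883353269252
head [0.45251808 0.04193373] 0.08145299508168388 -7.667376406121275
headscene [0.45257324 0.0419622 ] 0.07897144652076366 -7.371273725695572
handle [0.45351368 0.04062422 0.149     ] [0.45662596 0.04198738 0.149     ]
scene front foot edge [array([ 0.48126852, -0.01750617]), array([0.50119894, 0.08905063])] 0.10840467345352842
-10.594209594512122
```

```bash
python3 - <<'E'
from h import *
C=[.4542,.0419]; y=-8
for yt in(y+90,y-90):
    G=Ro.from_euler('xyz',[180,0,yt],degrees=True)
    F=Ro.from_euler('y',-45,degrees=True)*Ro.from_euler('z',-y,degrees=True)*G
    fz=F.apply([0,0,1]); tf=np.array([.50,-.02,.42])-.163*fz; e=F.as_euler('xyz',degrees=True)
    q=r.inverse_kinematics([*C,.285],[180,0,yt]); q2=r.inverse_kinematics(tf,e)
    print(yt,fz,q,q2)
    if q is None or q2 is None or abs(q2[5])>145: continue
    r.reach([*C,.40],[180,0,yt]); r.servo_line([*C,.285],speed=.12)
    print(np.round(r.sense()['contact_force'],1))
    r.grab(squeeze=25); r.wait(.2); st=r.sense(); print(st['opening'],st['gripper_force'],np.round(st['contact_force'],1))
    r.servo_line([*C,.345],speed=.06); print(np.round(r.sense()['contact_force'],1))
    r.servo_line([*C,.47],speed=.12)
    r.reach(tf,e); r.wait(.3); st=r.sense(); print(st['opening'],np.round(st['contact_force'],1),st['clock'],np.round(st['orientation'],1),np.round(st['tcp_pos'],3))
    s=snap('scene');save(s,'s3.png',k=1.5); m=snap('top');save(m,'t3.png',(150,110,350,260),k=4)
    break
E
```

```text
82 [ 0.70710678  0.         -0.70710678] [ 9.95809884e-01 -1.69560523e+01  1.03317244e+02 -2.54444375e-14
  9.36388083e+01  8.99580988e+00] [-11.60476348 -43.24832059 100.01986982   8.33353761  78.93520116
  -9.87245488]
[-0.6 -0.4  0.3]
0.013833280442491571 24.9993833899498 [0.7 0.6 0. ]
[ 0.1 -0.4 -1.4]
0.01384835841273305 [-0.6 -0.6 -0.8] 14.7667 [ 1.353e+02 -1.000e-01  9.010e+01] [ 0.386 -0.02   0.534]
```

View pics/s3.png

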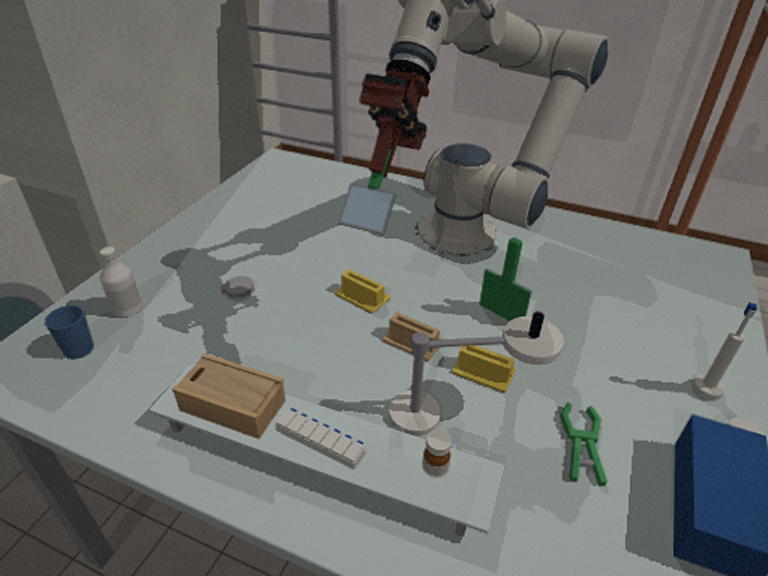

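View pics/t3.png

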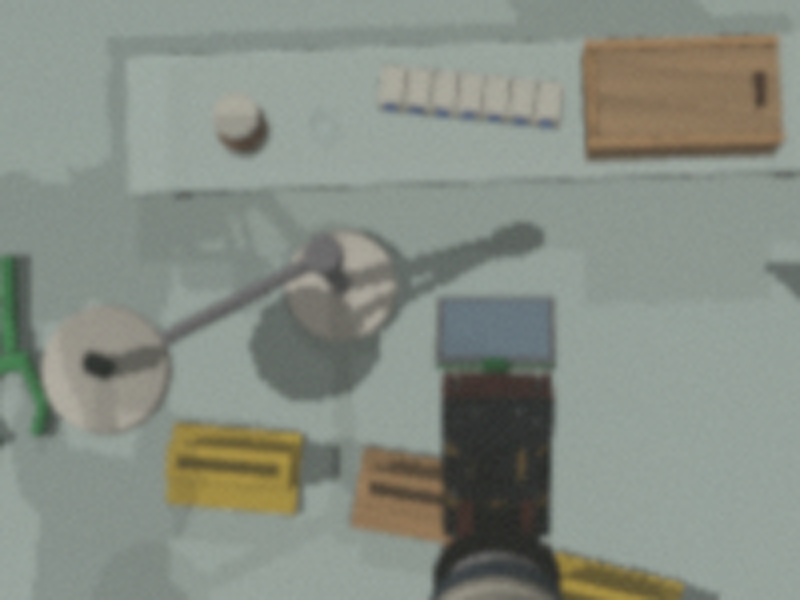

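The mirror is held clear of everything. In the top crop its head corners are at about (438,297), (553,298), (553,366) and (438,362), and the lamp stays aside. I check these against the predicted pose.

```bash
python3 - <<'E'
from h import *
from scipy.optimize import least_squares
t=snap('top');s=snap('scene');st=r.sense()
p=np.array(st['tcp_pos']);F=Ro.from_euler('xyz',st['orientation'],degrees=True)
g=p+.163*F.apply([0,0,1])
L=np.array([[.0035,.04,0],[.0035,-.04,0],[.0035,-.04,.07],[.0035,.04,.07]])
def corners(e,g): return g+Ro.from_euler('ZYX',e,degrees=True).apply(L-[0,0,.114])
X=corners([0,-45,0],g)
pt=(px(t,X)+.5-[150,110])*4-.5; ps=(px(s,X)+.5)*1.5-.5
print(np.round(pt),np.round(ps),'lowest z',X[:,2].min())
save(s,'s4.png',(215,115,275,160),k=12)
print(np.round((ps/1.5-[215,115])*12))
print(np.abs(st['joint_vel']).max(), st['clock'])
E
```

```text
[[439. 294.]
 [556. 295.]
 [558. 359.]
 [437. 359.]] [[383. 234.]
 [337. 222.]
 [350. 182.]
 [395. 192.]] lowest z 0.34135726119115917
[[480. 488.]
 [117. 398.]
 [219.  74.]
 [582. 155.]]
0.5304120061386416 14.9667
```

View pics/s4.png

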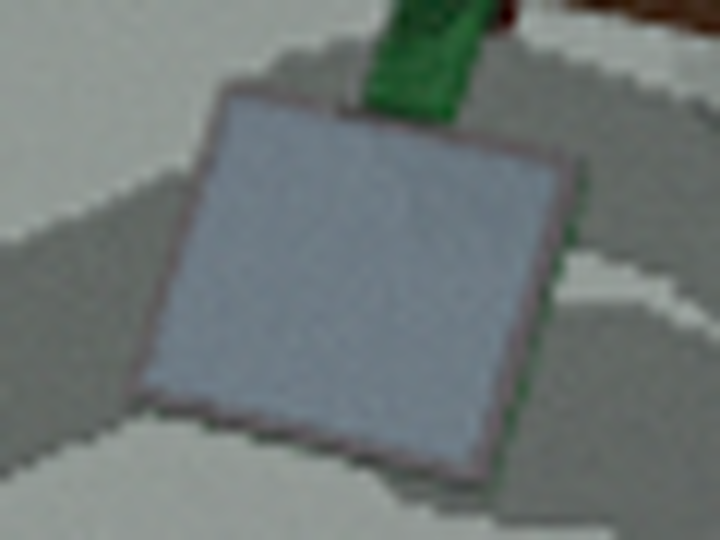

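The observed corners, (490,485), (138,395), (222,90) and (578,158), agree with the prediction to 1–2 camera pixels. I fit the tilt from both views and wait for the arm to settle.

```bash
python3 - <<'E'
from h import *
from scipy.optimize import least_squares
r.wait(1.0)
t=snap('top');s=snap('scene');st=r.sense()
F=Ro.from_euler('xyz',st['orientation'],degrees=True); g=np.array(st['tcp_pos'])+.163*F.apply([0,0,1])
L=np.array([[.0035,.04,0],[.0035,-.04,0],[.0035,-.04,.07],[.0035,.04,.07]])-[0,0,.114]
ot=(np.array([(438,297),(553,298),(553,366),(438,362)])+.5)/4-.5+[150,110]
os_=(np.array([(490,485),(138,395),(222,90),(578,158)])+.5)/12-.5+[215,115]
def f(v):
    X=g+v[3:]/100+Ro.from_euler('ZYX',v[:3],degrees=True).apply(L)
    return np.r_[(px(t,X)-ot).ravel(),(px(s,X)-os_).ravel()]
o=least_squares(f,[0,-45,0,0,0,0]);print(np.round(o.x,2),np.abs(o.fun).max())
print('std',np.sqrt(np.diag(np.linalg.inv(o.jac.T@o.jac))*2*o.cost/10)[:3])
print(np.round(st['orientation'],2),np.abs(st['joint_vel']).max(),st['opening'],st['gripper_force'],st['clock'])
E
```

```text
[-3.230e+00 -4.612e+01  3.200e+00 -3.200e-01 -4.000e-02 -2.900e-01] 1.2599813331604537
std [2.13365123 1.71661712 1.8359317 ]
[135.   0.  90.] 0.06085158103386586 0.014033123526565444 24.99981701374054 16.0667
```

```bash
python3 -c "
from station import r
print(r.hand_in())"
```

```text
the job is handed in; nothing more can be done
None
```

I handed the job in with the lamp swung aside and the mirror held steady, glass facing away from the robot and tipped back about 45° (camera fit 46 ± 2°, facing within about 3°), its lowest edge about 0.34 m above the table; the robot clock read 16 s just before, and I don't have the verdict.

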